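Rig the pour-over stand: hang the dripper bracket on its two studs and set the dripper in

TASK

Rig the pour-over stand for a cup of filter coffee. Take the washed steel bracket from the cork mat and hang it on the stand by its two keyholes, one over each stud, let down until both studs sit at the narrow tops of the keyholes; then let go of it and set the black dripper upright in the bracket's ring, its foot flat on the ring inside the rim. Set both parts down without dropping them, do not disturb the cup waiting on the scale below, and leave the other things on the counter where they are.

Things in the scene. Friction and masses are not known exactly. Their poses are not given: they have to be found in the camera images.
- stand: Fixed stand: wooden foot 157x136x10 mm; at its rear two black 16 mm square uprights, 84 mm apart (y), tops at z = 191 mm, front faces at x = +71 mm; a stud on each faces -x. Origin: on the counter under the hung ring's axis; x points from the open front to the uprights, z up. A scale is fixed on the foot (top z = 28 mm); the cup on it reaches z = 84 mm.
- stud_left (a point): Middle of the neck of the stud on the stand's +y upright, 3.5 mm before the upright's face, 181.5 mm above the counter. Steel stud pointing to the stand's -x: neck 6 mm in diameter, 7 mm long, then a round head 13 mm in diameter, 3.5 mm thick (its front 10.5 mm before the upright's face). Axes as the stand's.
- stud_right (a point): The same on the -y upright, 84 mm from the other.
- bracket: Loose bright steel bracket, about 0.26 kg, lying on the mat on its ring with the plate upright. Origin: underside of the ring on its axis; x points from ring to plate, z up. Plate 4 mm thick, mid-plane at x = +69 mm, 120 mm wide (y), z = 0 to 78 mm, with two keyholes and a tongue on top. Hung, the ring's underside is 118 mm above the counter.
- keyhole_left (a point): Seat of a stud neck in the bracket's +y keyhole, at bracket (69, 42, 63.5) mm. The hole goes straight through the plate: 20 mm wide from z = 36 to 53 mm (pass the head here, stud centre at z = 46 mm), narrowing to 9 mm at z = 65.5, top edge z = 66.5 mm. Head through, plate's back against the upright, then let down 17.5 mm: the head now holds the plate. Axes as the bracket's.
- keyhole_right (a point): The same for the -y keyhole, at bracket (69, -42, 63.5) mm.
- bracket_tongue (a point): Grip point on the tongue in the middle of the plate's top: bracket (69, 0, 98) mm. Tongue 40 mm wide (y), 4 mm thick (x), from the plate's top at z = 78 up to z = 115 mm; grip across x. Axes as the bracket's.
- ring_seat (a point): Centre of the ring's upper face, where the dripper's foot stands: bracket (0, 0, 5) mm. Ring: 5 mm thick, 114 mm across, opening 72 mm; a raised rim of 106 mm inner diameter stands 8 mm above this face. Axes as the bracket's.
- dripper: Loose black cone dripper, 0.13 kg, standing on the mat. Foot a flat disc 100 mm in diameter, cone 121 mm across at the top, 79 mm high; axis through (0, 14) mm of its frame, origin at foot height, z up. Loop handle along -y: 8 mm thick (x), from y = -46 mm (brim) to -74 mm, z = 17 to 70 mm. In the ring the handle may point to the sides or front, not at the plate.
- dripper_foot (a point): Centre of the underside of the dripper's foot: dripper (0, 14, 0) mm. Axes as the dripper's.
- dripper_handle (a point): Grip point on the handle: dripper (0, -61, 52) mm, 75 mm out from the axis, 18 mm below the handle's top; pinch it across the dripper's x. Axes as the dripper's.
- cup: Loose small white cup with handle, 56 mm high, 58 mm across, on the scale of the stand under the ring's place; origin at its foot, 12 mm from its axis.
- mat: Fixed thin cork mat 150x330x3 mm on which bracket (right) and dripper (left) wait side by side. Origin in its centre on the counter, y along its length.
- tower_grinder: Fixed tall coffee grinder behind the mat, origin in its foot on the counter; its body stands from x = 0.60 m on, and above z = 0.38 m its head juts forward to x = 0.54 m: keep the arm in front of it when crossing from the stand to the mat.
- jug: Bystander: steel milk pitcher, 88x121x95 mm, at the back.
- tamper: Bystander: tamper with wooden handle, 58 mm across, 82 mm high, at the back.
- cup_spare: Bystander: second white cup, 63x89x50 mm, at the back right.
- spoon: Bystander: teaspoon, 140x30x12 mm, near the counter's front edge.

How it is judged:
By the outcome, as a careful person would: the job done as asked, in the order asked, and still so for the second after the job is handed in, with the robot touching nothing.
It also fails if it takes over 61 s, if anything falls off the work surface, if the arm or the gripper's body presses on something with over 40 N, if the wrist force passes 120 N, or if a joint passes its speed limit or range.

ROBOT

A 6-joint arm with a two-finger parallel gripper is mounted at the origin on a cart in front of the work surface, level with it; the furniture and walls round the work are solid. World frame = base frame: x ahead of the robot, y to its left, z up, the work surface at z = 0. Lengths are in m, angles in rad, forces in N, time in s.
With the tool pointing down it reaches from about 0.35 to 0.775 m from the base axis. Payload 5.5 kg.
Tool frame: the origin (TCP) lies midway between the tips of the shut fingers; the grasp point (between the pads) lies 19 mm behind it; z points along the fingers, y is the line along which they close (so a half turn about z gives the same grasp; the last joint's range is limited). The gripper opens to 85 mm and grips with 20 to 120 N. Pads are 22 mm wide; open, the fingers measure 114 mm over their backs; the gripper's body (76 mm by 85 mm) begins 54 mm behind the grasp point. The pads swing forward as they close: fully open they stand 13 mm farther back than shut.
Start: joints at [-1.289, 0.313, 0.046, 1.304, 0, 1.431], TCP at [0.235, -0.525, 0.231] pointing down, gripper open.
Joint ranges: [-2.76, 2.76], [-0.86, 1.69], [-1.03, 1.26], [-2.2, 2.34], [-1.47, 1.5], [-3.14, 3.14]. Speed limits (rad/s): [2.57, 2.57, 3.14, 3.14, 3.14, 3.14].

INTERFACE

Orientations are given as a unit quaternion [w, x, y, z].
In Python, from workcell import telemetry, imaging, env gives the robot as it stands. The module is installed in compiled form; this text tells all that it offers.
- The arm moves only by the tool step_arm, never from a script. Its argument "moves" is a list of rows, each a list of 3 entries, a list of its own where there are three numbers: the shift along the tool's x, y, z in mm, then the turn, a rotation vector about the tool's x, y, z in rad, then the finger opening in mm, from 0 to 85.4. A call has 1 to 8 rows; each row is the pose to reach, as a shift and turn from the pose commanded when the call began, along the tool's axes at that moment; what a row does not reach only later rows make up. A row lasts 1/12 s, in which the tool goes at most 41.7 mm and 7.16 degrees, less where a joint would pass 70% of its speed; a pose out of reach is approached as far as the arm can. A call with a gripper value outside its range is refused whole. The fingers move at their own pace and stop on an object; "grip_force" is the grip in N (left out, the last holds). Time passes only in rows, so rows that repeat a pose let the fingers close. It gives the time, the measured TCP pose, the force, the opening and the grip force at its end, in the units of the state.
- telemetry.get_state(): the state, without advancing time (a new reading comes with each control period).
- imaging.read_camera(name): name is "side" or "top"; returns the picture (420x560x3 uint8, red, green, blue); there is no depth.
- imaging.camera_params(name): a dict with "camera_matrix" (3x3 intrinsics, pixels), "D" ([k1, k2, p1, p2, k3] as OpenCV has them; the pictures are not rectified), "pose" (4x4, takes a point from camera to world coordinates). Camera axes: x right, y up, looking along -z (the intrinsics and any distortion apply to the point x, -y, -z); pixel columns grow to the right and rows downward; lengths in m; the calibration is good to about 2 mm. A picture is of the moment at which its call begins. camera_params takes no time and is no camera call.
- env.hand_in(): hands the job in; it is judged then, once.
The state is a dict: "clock": time; "joint_pos": joint angles; "qvel": joint speeds; "tau": joint torques, N m; "tcp_pos": TCP position; "orientation": TCP orientation; "wrist_force": force on the tool from outside, world axes, zero at the start; "ft_torque": the same for the moment, N m; "finger_gap": finger opening in m; "grip_force": force on a finger pad.
Only numpy, scipy, OpenCV 4.12 (cv2) and the standard library are available. Lean on these libraries where they do the work, as an engineer would, in place of code of your own. Each camera call takes 0.05 s, during which the arm holds its last target. There are 200 camera calls.

## Working session

There is one attempt and no reset: what is moved stays moved. The work goes in short steps, Python scripts to look and compute and a tool call to move; the robot and the scene stay as the last step left them, time stands still between calls to the robot, and variables do not carry over. Pictures are saved under pics/ and viewed, at most 10 in all, crops included, and the job is handed in when it is done.

Besides the shell and the picture viewer there is one more tool, called in YAML: its name, and indented under it one key for each argument. step_arm: Moves the arm, as the interface text tells. Its arguments: {"type":"object","properties":{"moves":{"type":"array"},"grip_force":{"type":"number"}},"required":["moves"]}

```bash
mkdir -p pics; cat > h.py <<'E'
import numpy as np, cv2
from workcell import telemetry, imaging, env
from scipy.spatial.transform import Rotation as R
def cam(n):
    p=imaging.camera_params(n); return np.array(p['camera_matrix'],float),np.array(p['D'],float),np.array(p['pose'],float)
def ray(n,uv):
    K,D,T=cam(n); q=cv2.undistortPoints(np.array([[uv]],float),K,D)[0,0]
    d=T[:3,:3]@np.array([q[0],-q[1],-1]); return T[:3,3],d/np.linalg.norm(d)
def plane(n,uv,z):
    o,d=ray(n,uv); return o+d*(z-o[2])/d[2]
def tri(u1,u2,a='side',b='top'):
    o1,d1=ray(a,u1);o2,d2=ray(b,u2)
    s=np.linalg.lstsq(np.c_[d1,-d2],o2-o1,rcond=None)[0]
    p,q=o1+s[0]*d1,o2+s[1]*d2; return (p+q)/2,np.linalg.norm(p-q)
def proj(n,P):
    K,D,T=cam(n); P=np.atleast_2d(P); c=(P-T[:3,3])@T[:3,:3]; c=c*[1,-1,-1]
    return cv2.projectPoints(c,np.zeros(3),np.zeros(3),K,D)[0][:,0]
def snap(n,f):
    im=imaging.read_camera(n); cv2.imwrite('pics/'+f,im[:,:,::-1]); return im
def tool(): 
    s=telemetry.get_state(); return np.array(s['tcp_pos']),R.from_quat(np.array(s['orientation'])[[1,2,3,0]]),s
E
python3 - <<'E'
from h import *
np.set_printoptions(precision=3,suppress=True)
for n in('side','top'):
    snap(n,n+'0.png'); K,D,T=cam(n); print(n,K,D,T)
t,r,s=tool();print(t,r.as_matrix(),s)
E
```

```text
side [[491.573   0.    280.429]
 [  0.    491.573 202.048]
 [  0.      0.      1.   ]] [-0.149  0.     0.     0.     0.   ] [[ 0.87   0.282 -0.406  0.003]
 [-0.494  0.491 -0.718 -1.207]
 [-0.003  0.825  0.566  0.892]
 [ 0.     0.     0.     1.   ]]
top [[453.616   0.    280.003]
 [  0.    453.616 213.1  ]
 [  0.      0.      1.   ]] [0.002 0.    0.    0.    0.   ] [[-0.032  0.978 -0.207  0.35 ]
 [-0.999 -0.032  0.005 -0.23 ]
 [-0.002  0.207  0.978  1.099]
 [ 0.     0.     0.     1.   ]]
[ 0.235 -0.524  0.23 ] [[ 0.912  0.409 -0.   ]
 [ 0.409 -0.912  0.002]
 [ 0.    -0.002 -1.   ]] {'clock': 0.1, 'joint_pos': array([-1.289,  0.314,  0.045,  1.304, -0.   ,  1.431]), 'qvel': array([-0.001, -0.002,  0.004,  0.   ,  0.   ,  0.   ]), 'tau': array([  0.002, -48.173,  29.924,   0.013,  -0.   ,  -0.   ]), 'tcp_pos': array([ 0.235, -0.524,  0.23 ]), 'orientation': array([-0.001,  0.978,  0.209, -0.   ]), 'wrist_force': array([-0.555, -0.373,  0.866]), 'ft_torque': array([-0.056, -0.03 ,  0.046]), 'grip_force': 0.0, 'finger_gap': 0.0855381629035989}
```

View pics/side0.png

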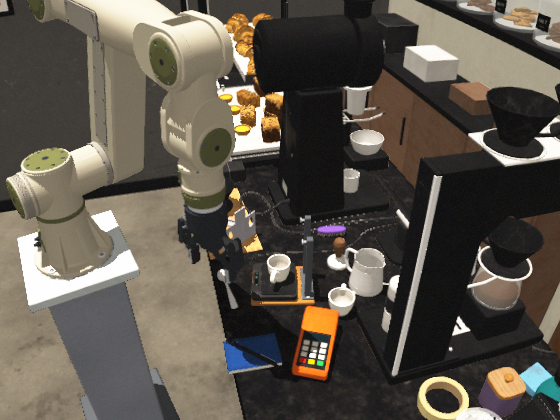

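View pics/top0.png

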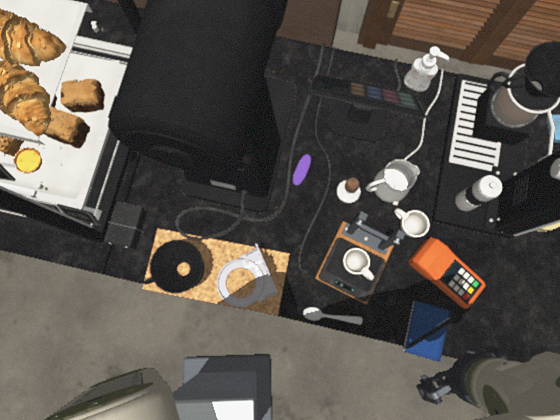

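The side view shows the stand and cup at about (285,270), with the mat hidden behind the arm. In the top view the dripper is at (178,266), the bracket ring at (240,283), its plate at about (268,268), and the stand at (357,262). I'll zoom in on these.

```bash
python3 - <<'E'
import cv2,numpy as np
t=cv2.imread('pics/top0.png');s=cv2.imread('pics/side0.png')
a=cv2.resize(t[215:325,135:295],None,fx=5,fy=5,interpolation=cv2.INTER_CUBIC)
cv2.imwrite('pics/c1.png',a)
b=cv2.resize(t[205:305,310:410],None,fx=4,fy=4,interpolation=cv2.INTER_CUBIC)
c=cv2.resize(s[205:305,225:325],None,fx=4,fy=4,interpolation=cv2.INTER_CUBIC)
cv2.imwrite('pics/c2.png',np.hstack([b,c]))
E
```

```text
(no output)
```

View pics/c1.png

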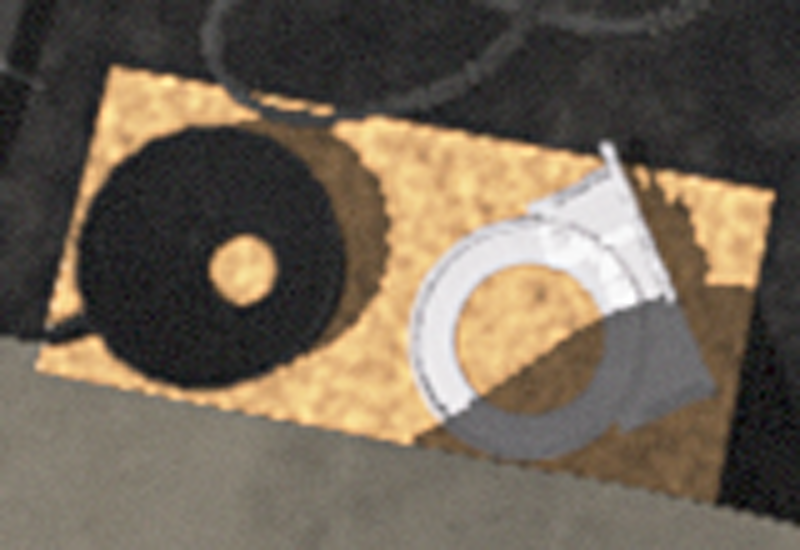

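View pics/c2.png

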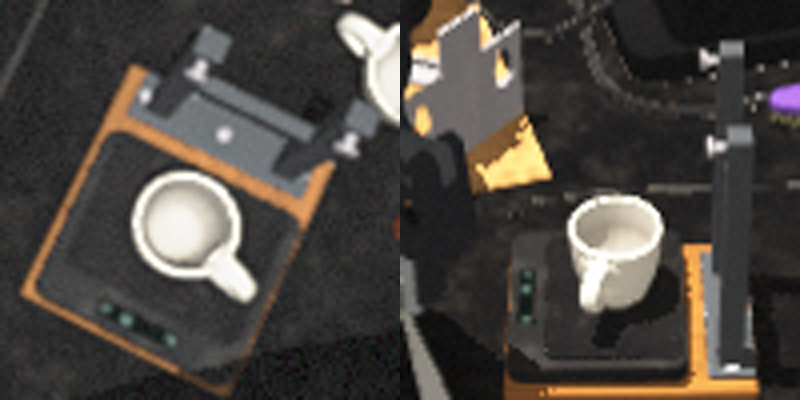

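The crops show both stud heads in each view and the bracket's plate edge, tongue corners and ring. The dripper's handle points to image lower left. Next I'll turn these pixels into positions.

```bash
python3 - <<'E'
from h import *
np.set_printoptions(precision=4,suppress=True)
c1=lambda x,y:(135+x/5-.4,215+y/5-.4)
ct=lambda x,y:(310+x/4-.4,205+y/4-.4)
cs=lambda x,y:(225+(x-400)/4-.4,205+y/4-.4)
L=tri(cs(708,58),ct(197,68));Rr=tri(cs(716,147),ct(347,145));print('studheads',L,Rr,L[0]-Rr[0],np.linalg.norm((L[0]-Rr[0])[:2]))
for u in ((197,68),(347,145)): print('z181.5',plane('top',ct(*u),.1815))
for u in ((213,43),(362,113)): print('upr z191',plane('top',ct(*u),.191))
A=tri(cs(520,22),c1(605,145));print('plate end A tri',A)
a=plane('top',c1(605,145),.081);b=plane('top',c1(712,390),.081);print('plate ends',a,b,np.linalg.norm(a-b))
for u in((235-.4,214.5),(244.5-.4,206.25)): print('tongue corners side z118',plane('side',u,.118))
im=cv2.imread('pics/top0.png')
# ring
print('ring c',plane('top',c1(530,338),.014))
# dripper brim
g=im[215:325,135:295].max(2); m=(g<50).astype(np.uint8)
cs_=cv2.findContours(m[:,:80],cv2.RETR_EXTERNAL,cv2.CHAIN_APPROX_NONE)[0]
k=max(cs_,key=cv2.contourArea);
pts=k[:,0].astype(float)
print('brim',plane('top',c1(212,257),.082),[plane('top',c1(*p),.082)[:2] for p in((80,257),(345,257),(212,125),(205,388))])
print('foot hole',plane('top',c1(243,270),.004))
print('handle end',plane('top',c1(52,330),.07),plane('top',c1(95,320),.07))
for c in((110,65),(775,188),(715,500),(40,370)): print('mat',plane('top',c1(*c),.003))
print('cup',plane('top',ct(187,222),.084))
E
```

```text
studheads (array([ 0.5201, -0.3959,  0.1825]), np.float64(0.0004320036118831869)) (array([ 0.4787, -0.4701,  0.1816]), np.float64(0.001478091341427675)) [0.0414 0.0742 0.0009] 0.08497181708051187
z181.5 [ 0.5204 -0.3961  0.1815]
z181.5 [ 0.478  -0.4698  0.1815]
upr z191 [ 0.5314 -0.4035  0.191 ]
upr z191 [ 0.4928 -0.4763  0.191 ]
plate end A tri (array([ 0.4976, -0.1782,  0.0827]), np.float64(0.0033131235217176455))
plate ends [ 0.4963 -0.1775  0.081 ] [ 0.3855 -0.2225  0.081 ] 0.11954247023527177
tongue corners side z118 [ 0.4215 -0.2148  0.118 ]
tongue corners side z118 [ 0.4608 -0.1927  0.118 ]
ring c [ 0.415  -0.1366  0.014 ]
brim [ 0.4514 -0.0007  0.082 ] [array([0.4533, 0.0583]), array([ 0.4494, -0.0602]), array([0.5111, 0.0002]), array([0.3937, 0.0015])]
foot hole [0.4525 0.0019 0.004 ]
handle end [0.4222 0.0734 0.07  ] [0.426  0.0542 0.07  ]
mat [0.5551 0.0685 0.003 ]
mat [ 0.4838 -0.2555  0.003 ]
mat [ 0.3371 -0.2217  0.003 ]
mat [0.4082 0.0984 0.003 ]
cup [ 0.4513 -0.4022  0.084 ]
```

```bash
cat >> h.py <<'E'
def go(p,yaw):
    "tool shift (mm) and turn to TCP p, tool x at yaw deg, pointing down"
    t,r,s=tool(); c,n=np.cos(np.radians(yaw)),np.sin(np.radians(yaw))
    Rt=R.from_matrix(np.array([[c,n,0],[n,-c,0],[0,0,-1]]))
    print('t',s['clock'],'tcp',t.round(4),'f',s['wrist_force'].round(1),'gap',round(s['finger_gap'],4),'shift',np.round(r.inv().apply(np.array(p)-t)*1000,1),'turn',(r.inv()*Rt).as_rotvec().round(4))
E
python3 -c "
from h import *
go((.441,-.2005,.19),22)"
```

```text
t 0.1 tcp [ 0.2353 -0.5242  0.2305] f [-0.6 -0.4  0.9] gap 0.0855 shift [ 320.2 -211.    40.9] turn [-0.0017 -0.0002  0.0378]
```

step_arm:
  moves:
    - [[160,-105,0],[0,0,0.02],85]
    - [[320,-211,20],[0,0,0.038],85]
    - [[320,-211,41],[0,0,0.038],85]
    - [[320,-211,41],[0,0,0.038],85]
    - [[320,-211,41],[0,0,0.038],85]
    - [[320,-211,41],[0,0,0.038],85]
    - [[320,-211,41],[0,0,0.038],85]
    - [[320,-211,41],[0,0,0.038],85]

```text
clock: 0.77
tcp_pos: [0.4135, -0.2431, 0.1966]
orientation: [-0.0, 0.982, 0.191, -0.0]
wrist_force: [2.2, 0.3, -0.6]
finger_gap: 0.0852
grip_force: 0.0
```

step_arm:
  moves:
    - [[0,0,0],[0,0,0],60]
    - [[0,0,0],[0,0,0],60]
    - [[0,0,0],[0,0,0],60]

```text
clock: 1.02
tcp_pos: [0.413, -0.245, 0.1969]
orientation: [0.0, 0.982, 0.191, -0.0]
wrist_force: [0.2, -0.1, 0.7]
finger_gap: 0.0601
grip_force: 0.0
```

```bash
python3 - <<'E'
from h import *
go((.441,-.2005,.087),22)
a=snap('side','s1.png');b=snap('top','t1.png')
A=cv2.resize(a[165:265,190:290],None,fx=4,fy=4,interpolation=cv2.INTER_CUBIC);B=cv2.resize(b[225:325,190:290],None,fx=4,fy=4,interpolation=cv2.INTER_CUBIC)
cv2.imwrite('pics/c3.png',np.hstack([A,B])[:,:,::-1])
E
```

```text
t 1.0167 tcp [ 0.413  -0.245   0.1969] f [ 0.2 -0.1  0.7] gap 0.0601 shift [ 42.7 -30.8 109.8] turn [0.0001 0.0006 0.0009]
```

View pics/c3.png

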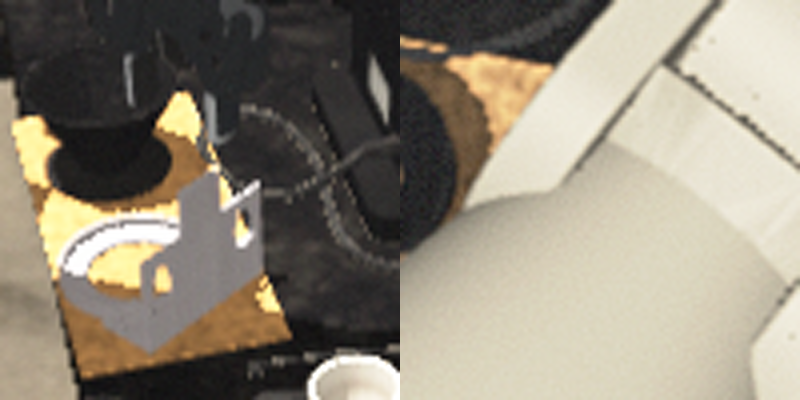

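The side crop shows the tongue's top corners at (180,202) and (217,170), matching the estimate. I'll move over the tongue and lower the gripper.

step_arm:
  moves:
    - [[43,-31,0],[0,0,0],45]
    - [[43,-31,0],[0,0,0],45]
    - [[43,-31,30],[0,0,0],45]
    - [[43,-31,70],[0,0,0],45]
    - [[43,-31,100],[0,0,0],45]
    - [[43,-31,110],[0,0,0],45]
    - [[43,-31,110],[0,0,0],45]
    - [[43,-31,110],[0,0,0],45]

```text
clock: 1.78
tcp_pos: [0.4412, -0.2012, 0.0876]
orientation: [-0.0, 0.982, 0.19, -0.0]
wrist_force: [-0.0, -0.5, -0.1]
finger_gap: 0.0451
grip_force: 0.0
```

step_arm:
  grip_force: 60
  moves:
    - [[0,0,0],[0,0,0],20]
    - [[0,0,0],[0,0,0],10]
    - [[0,0,0],[0,0,0],0]
    - [[0,0,0],[0,0,0],0]
    - [[0,0,0],[0,0,0],0]
    - [[0,0,0],[0,0,0],0]
    - [[0,0,0],[0,0,0],0]

```text
clock: 2.37
tcp_pos: [0.4422, -0.2006, 0.0886]
orientation: [0.001, 0.982, 0.191, 0.001]
wrist_force: [-1.4, 1.1, 5.1]
finger_gap: 0.003
grip_force: 59.2
```

step_arm:
  moves:
    - [[0,0,-10],[0,0,0],0]
    - [[0,0,-30],[0,0,0],0]
    - [[0,0,-60],[0,0,0],0]
    - [[0,0,-100],[0,0,0],0]
    - [[0,0,-140],[0,0,0],0]
    - [[0,0,-170],[0,0,0],0]
    - [[0,0,-170],[0,0,0],0]

```text
clock: 2.95
tcp_pos: [0.4439, -0.2019, 0.2647]
orientation: [0.004, 0.982, 0.191, 0.004]
wrist_force: [1.2, -1.3, -2.2]
finger_gap: 0.0031
grip_force: 58.8
```

```bash
python3 -c "
from h import *
go((.4515,-.4073,.255),61.3)"
```

```text
t 2.95 tcp [ 0.4439 -0.2019  0.2647] f [ 1.2 -1.3 -2.2] gap 0.0031 shift [-70.  193.2  11.1] turn [ 0.0118 -0.0029 -0.6858]
```

step_arm:
  moves:
    - [[-10,30,0],[0,0,-0.08],0]
    - [[-22,60,0],[0,0,-0.18],0]
    - [[-33,90,0],[0,0,-0.28],0]
    - [[-44,120,0],[0,0,-0.38],0]
    - [[-54,150,0],[0,0,-0.48],0]
    - [[-64,175,0],[0,0,-0.58],0]
    - [[-70,190,6],[0,0,-0.65],0]
    - [[-70,193,11],[0,0,-0.686],0]

```text
clock: 3.62
tcp_pos: [0.4481, -0.4088, 0.245]
orientation: [0.0, 0.86, 0.51, -0.0]
wrist_force: [-0.0, 1.7, -2.6]
finger_gap: 0.0031
grip_force: 59.6
```

step_arm:
  moves:
    - [[0,0,10],[0,0,0],0]
    - [[0,0,20],[0,0,0],0]
    - [[0,0,30],[0,0,0],0]
    - [[0,0,33],[0,0,0],0]
    - [[0,0,33],[0,0,0],0]
    - [[0,0,33],[0,0,0],0]

```text
clock: 4.12
tcp_pos: [0.4487, -0.4047, 0.213]
orientation: [-0.0, 0.86, 0.51, -0.0]
wrist_force: [-0.6, 0.3, -2.2]
finger_gap: 0.0029
grip_force: 59.6
```

```bash
python3 - <<'E'
from h import *
go((.469,-.417,.222),61.3)
a=snap('side','s2.png');b=snap('top','t2.png')
A=cv2.resize(a[190:290,225:325],None,fx=4,fy=4,interpolation=cv2.INTER_CUBIC);B=cv2.resize(b[205:305,310:410],None,fx=4,fy=4,interpolation=cv2.INTER_CUBIC)
cv2.imwrite('pics/c4.png',np.hstack([A,B])[:,:,::-1])
E
```

```text
t 4.1167 tcp [ 0.4487 -0.4047  0.213 ] f [-0.6  0.3 -2.2] gap 0.0029 shift [-1.1 23.7 -9. ] turn [-0.0003 -0.0001  0.0004]
```

View pics/c4.png

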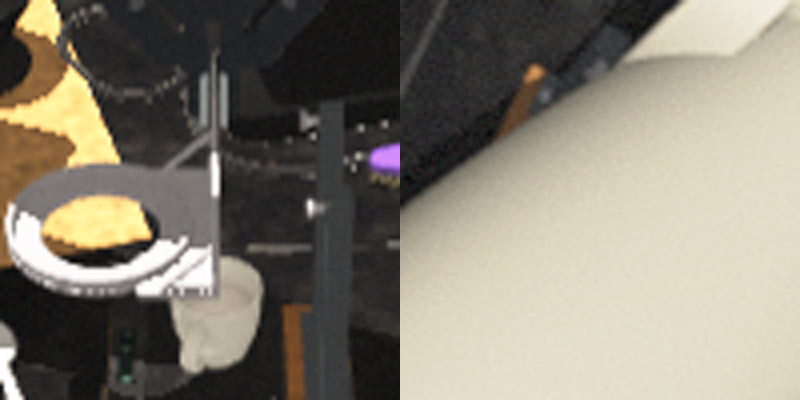

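The side crop shows the bracket hanging level before the stand. Its plate is edge-on at column ~215 with the bottom near corner at (218,297), and the stud heads are at (316,208) and (308,118). I'll compare this with the predicted projection.

```bash
python3 - <<'E'
from h import *
np.set_printoptions(precision=1,suppress=True)
t,r,s=tool()
th=np.radians(61.3-90); X=np.array([np.cos(th),np.sin(th),0]);Y=np.array([-X[1],X[0],0]);Z=np.array([0,0,1.])
o=t-X*.069; o[2]-=.0856
def W(x,y,z): return o+(X*x+Y*y+Z*z)/1000
c=lambda P:(proj('side',P)-[225,190]+.4)*4
print('bot near',c([W(67,-60,0),W(71,-60,0)]),'near top',c(W(71,-60,78)),'far top',c(W(69,60,78)),'tongue top',c([W(69,-20,115),W(69,20,115)]))
a=np.linspace(0,2*np.pi,360)
for z in(0,13): 
    q=c([W(57*np.cos(i),57*np.sin(i),z) for i in a]); print('ring',z,q.min(0),q.max(0))
d=c([W(69,1,0),W(70,0,0),W(69,0,1)])-c(W(69,0,0)); print('per mm y,x,z',d[0],d[1],d[2])
d=c([W(68,-60,2),W(68,-58,0)]);print(d)
for u,n in(((316,208),'R'),((308,118),'L')): print(n,plane('side',(225+u[0]/4-.4,190+u[1]/4-.4),.1815))
# stud heads front centres predicted by stand est
f=np.array([.506,-.4367,.1815])
print('pred heads',c([f-X*.00875-Y*.042,f-X*.00875+Y*.042]))
E
```

```text
bot near [[212.4 299. ]
 [219.3 298.9]] near top [[218.6 194. ]] far top [[212.7  70.4]] tongue top [[213.8  98.2]
 [213.   57.8]]
ring 0 [  6.3 176. ] [194.7 296.9]
ring 13 [  4.9 159.6] [194.5 280. ]
per mm y,x,z [-0.  -1.1] [ 1.7 -0. ] [-0.  -1.3]
[[214.1 296.4]
 [214.  296.7]]
R [ 0.5 -0.5  0.2]
L [ 0.5 -0.4  0.2]
pred heads [[313.2 207. ]
 [305.9 119.8]]
```

step_arm:
  moves:
    - [[-1,0,-9],[0,0,0],0]
    - [[-1,10,-9],[0,0,0],0]
    - [[-1,25,-9],[0,0,0],0]
    - [[-1,35,-9],[0,0,0],0]
    - [[-1,42,-9],[0,0,0],0]
    - [[-1,47,-9],[0,0,0],0]
    - [[-1,47,-9],[0,0,0],0]

```text
clock: 4.8
tcp_pos: [0.4902, -0.4294, 0.2223]
orientation: [0.0, 0.86, 0.51, 0.0]
wrist_force: [0.0, -0.2, -2.2]
finger_gap: 0.0029
grip_force: 59.6
```

step_arm:
  moves:
    - [[0,2,0],[0,0,0],0]
    - [[0,4,0],[0,0,0],0]
    - [[0,6,0],[0,0,0],0]
    - [[0,8,0],[0,0,0],0]
    - [[0,10,0],[0,0,0],0]
    - [[0,10,0],[0,0,0],0]

```text
clock: 5.3
tcp_pos: [0.4984, -0.4338, 0.222]
orientation: [0.0, 0.86, 0.51, 0.0]
wrist_force: [0.1, 0.3, -3.2]
finger_gap: 0.0028
grip_force: 59.6
```

```bash
python3 - <<'E'
from h import *
go((.5055,-.4365,.222),61.3)
a=snap('side','s3.png')
A=cv2.resize(a[190:290,225:325],None,fx=6,fy=6,interpolation=cv2.INTER_CUBIC)
cv2.imwrite('pics/c5.png',A[:,:,::-1])
E
```

```text
t 5.3 tcp [ 0.4984 -0.4338  0.222 ] f [ 0.1  0.3 -3.2] gap 0.0028 shift [ 1.1  7.5 -0. ] turn [ 0.0003  0.0001 -0.    ]
```

View pics/c5.png

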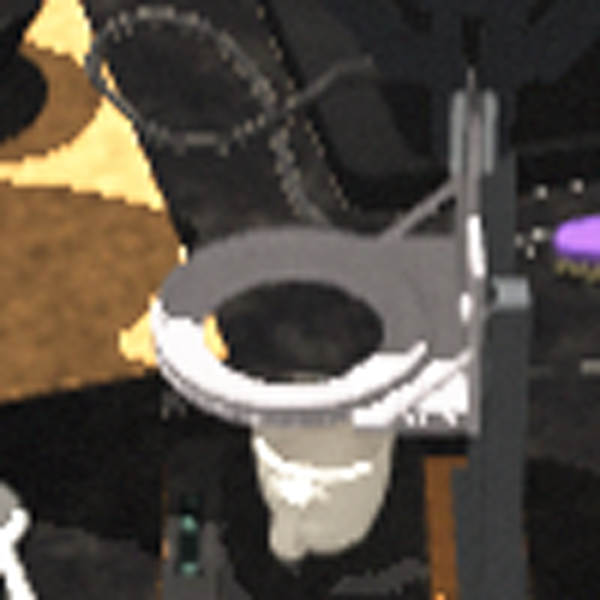

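The near stud's head shows on the front side of the plate at (465,305), so it has passed through, and there is no contact force. I'll advance to the uprights.

step_arm:
  moves:
    - [[0,2,0],[0,0,0],0]
    - [[0,4,0],[0,0,0],0]
    - [[0,6,0],[0,0,0],0]
    - [[0,6,0],[0,0,0],0]

```text
clock: 5.68
tcp_pos: [0.5023, -0.4359, 0.2218]
orientation: [-0.001, 0.86, 0.51, -0.001]
wrist_force: [-4.1, 2.1, 0.3]
finger_gap: 0.0035
grip_force: 60.1
```

step_arm:
  moves:
    - [[0,1,0],[0,0,0],0]
    - [[0,2,0],[0,0,0],0]
    - [[0,3,0],[0,0,0],0]
    - [[0,3,0],[0,0,0],0]

```text
clock: 6.02
tcp_pos: [0.5031, -0.4363, 0.2218]
orientation: [-0.003, 0.86, 0.509, -0.002]
wrist_force: [-9.2, 5.9, 2.1]
finger_gap: 0.003
grip_force: 60.6
```

step_arm:
  moves:
    - [[0,-4,0],[0,0,0],0]
    - [[0,-4,3],[0,0,0],0]
    - [[0,-4,6],[0,0,0],0]
    - [[0,-4,9],[0,0,0],0]
    - [[0,-4,11],[0,0,0],0]
    - [[0,-4,13],[0,0,0],0]
    - [[0,-4,14],[0,0,0],0]
    - [[0,-4,14],[0,0,0],0]

```text
clock: 6.68
tcp_pos: [0.5019, -0.4356, 0.207]
orientation: [-0.001, 0.86, 0.51, -0.0]
wrist_force: [-4.0, 2.5, -1.4]
finger_gap: 0.0028
grip_force: 59.9
```

step_arm:
  moves:
    - [[0,0,1],[0,0,0],0]
    - [[0,0,2],[0,0,0],0]
    - [[0,0,3],[0,0,0],0]
    - [[0,0,3.5],[0,0,0],0]
    - [[0,0,3.5],[0,0,0],0]

```text
clock: 7.1
tcp_pos: [0.5019, -0.4356, 0.2038]
orientation: [-0.001, 0.86, 0.51, -0.0]
wrist_force: [-5.1, 2.6, -0.3]
finger_gap: 0.0035
grip_force: 60.1
```

step_arm:
  moves:
    - [[0,0,0.7],[0,0,0],0]
    - [[0,0,1.4],[0,0,0],0]
    - [[0,0,2],[0,0,0],0]
    - [[0,0,2],[0,0,0],0]

```text
clock: 7.43
tcp_pos: [0.5019, -0.4357, 0.2034]
orientation: [-0.0, 0.86, 0.51, -0.0]
wrist_force: [-6.6, 4.3, 6.4]
finger_gap: 0.0033
grip_force: 61.0
```

```bash
python3 - <<'E'
from h import *
np.set_printoptions(precision=3,suppress=True)
t,r,s=tool(); print(t,s['wrist_force'],s['ft_torque'])
a=snap('side','s4.png')
A=cv2.resize(a[190:290,225:325],None,fx=6,fy=6,interpolation=cv2.INTER_CUBIC)
cv2.imwrite('pics/c6.png',A[:,:,::-1])
E
```

```text
[ 0.502 -0.436  0.203] [-6.607  4.331  6.365] [ 0.903  1.418 -0.066]
```

View pics/c6.png

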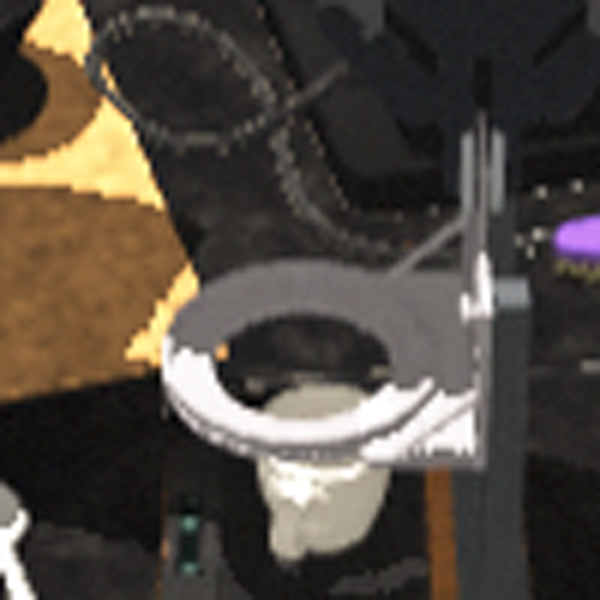

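The near stud now sits at the top of the keyhole, with its head at (468,300). The height matches the seated value and the vertical force shows the studs carrying the bracket. I'll release it.

step_arm:
  moves:
    - [[0,0,0],[0,0,0],10]
    - [[0,0,0],[0,0,0],20]
    - [[0,0,0],[0,0,0],30]
    - [[0,0,0],[0,0,0],35]
    - [[0,0,0],[0,0,0],35]

```text
clock: 7.9
tcp_pos: [0.503, -0.4364, 0.2025]
orientation: [0.0, 0.86, 0.51, 0.0]
wrist_force: [0.5, 0.3, -0.1]
finger_gap: 0.0351
grip_force: 0.0
```

step_arm:
  moves:
    - [[0,0,-10],[0,0,0],35]
    - [[0,0,-25],[0,0,0],35]
    - [[0,0,-50],[0,0,0],35]
    - [[0,0,-80],[0,0,0],35]
    - [[0,0,-90],[0,0,0],35]
    - [[0,0,-90],[0,0,0],35]

```text
clock: 8.4
tcp_pos: [0.5037, -0.4372, 0.2973]
orientation: [0.004, 0.86, 0.51, 0.001]
wrist_force: [0.6, -0.6, 0.0]
finger_gap: 0.0348
grip_force: 0.0
```

```bash
python3 -c "
from h import *
go((.424,.07,.25),111.7)"
```

```text
t 8.4 tcp [ 0.5037 -0.4372  0.2973] f [ 0.6 -0.6  0. ] gap 0.0348 shift [ 406.7 -313.9   44. ] turn [ 0.0056  0.0054 -0.8797]
```

```bash
python3 - <<'E'
from h import *
a=snap('side','s5.png');b=snap('top','t5.png')
f=lambda i,y,x,w,h,k:cv2.resize(i[y:y+h,x:x+w],None,fx=k,fy=k,interpolation=cv2.INTER_CUBIC)
A=f(b,215,130,80,100,5);B=f(a,120,185,80,100,5)  # top, side dripper
cv2.imwrite('pics/c7.png',np.hstack([A,B])[:,:,::-1])
E
```

```text
(no output)
```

View pics/c7.png

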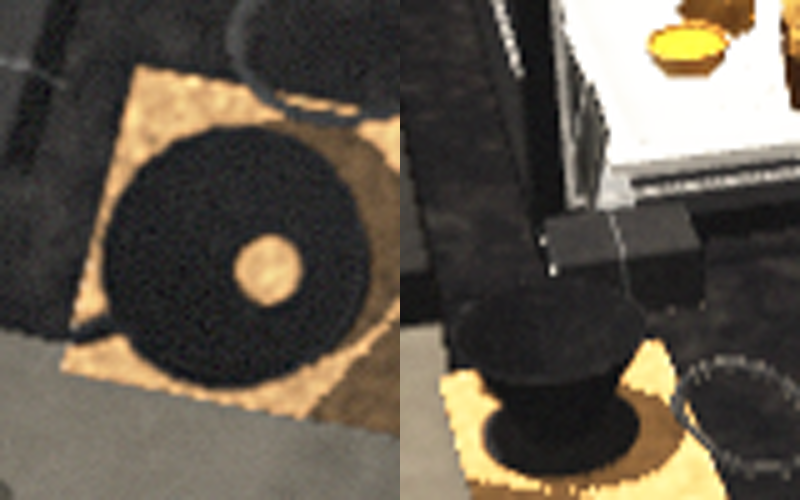

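The top crop shows the brim centred near (237,256), with the handle leaving at lower left, from (118,320) to (75,335). The side crop shows the foot disc centred near (562,427). I'll measure the handle direction from pixel intensities.

```bash
python3 - <<'E'
from h import *
im=cv2.imread('pics/t5.png').astype(np.float32).mean(2)
# brim fit: edges on the cork side, radial from approx centre
c0=np.array([.4514,-.0007])
pts=[]
for a in np.radians([20,30,40,50,60,70,80,150,160,170,180,190]):
    rr=np.arange(.048,.075,.0005); P=np.array([[c0[0]+q*np.cos(a),c0[1]+q*np.sin(a),.082] for q in rr]); uv=proj('top',P).astype(np.float32)
    v=cv2.remap(im,uv[:,0:1].copy(),uv[:,1:2].copy(),cv2.INTER_LINEAR)[:,0]; g=np.gradient(cv2.GaussianBlur(v[:,None],(1,5),1)[:,0]); i=g.argmax()
    print(int(round(np.degrees(a))),round(rr[i]*1000,1),round(float(g[i]),1),end=' | ')
print()
ang=np.arange(96,130,2)
print('r   ',*ang)
for z in(.073,):
  for rr in(.064,.068,.072,.076,.080,.084,.088,.092):
    P=np.array([[c0[0]+rr*np.cos(np.radians(a)),c0[1]+rr*np.sin(np.radians(a)),z] for a in ang]); uv=proj('top',P).astype(np.float32)
    print(rr,*cv2.remap(im,uv[:,0:1].copy(),uv[:,1:2].copy(),cv2.INTER_LINEAR)[:,0].astype(int))
E
```

```text
20 60.0 17.1 | 30 61.5 16.8 | 40 61.5 17.0 | 50 61.0 12.3 | 60 61.5 16.1 | 70 61.0 15.3 | 80 60.5 10.4 | 150 59.5 16.0 | 160 59.0 14.0 | 170 59.0 17.7 | 180 58.5 14.7 | 190 58.0 15.1 | 
r    96 98 100 102 104 106 108 110 112 114 116 118 120 122 124 126 128
0.064 102 101 109 130 146 134 104 77 51 42 35 46 99 156 188 177 166
0.068 179 184 185 191 196 191 156 89 50 39 29 51 119 177 184 180 179
0.072 136 175 178 192 202 187 155 98 54 37 33 75 148 177 168 169 173
0.076 35 39 58 108 170 163 149 100 52 41 38 97 160 166 163 174 181
0.08 35 36 35 33 43 55 94 111 62 36 58 149 191 184 187 186 171
0.084 40 39 40 38 44 45 43 40 36 81 153 189 183 182 185 157 120
0.088 48 41 40 39 44 47 45 39 52 102 132 164 182 159 134 114 114
0.092 49 46 42 35 40 45 39 37 84 123 117 129 162 125 113 115 113
```

```bash
python3 -c "
from h import *
print(tri((185+150/5-.4,120+331/5-.4),(130+237/5-.4,215+256/5-.4)))
go((.41,-.25,.25),90)
go((.4209,.0703,.16),114.3)"
```

```text
(array([ 0.4519629 , -0.00057307,  0.08132654]), np.float64(0.00011008029357117101))
t 8.5 tcp [ 0.5029 -0.4363  0.2929] f [-0.4  0.6  0.2] gap 0.035 shift [ 118.9 -171.    42.6] turn [ 0.0012  0.0008 -0.5009]
t 8.5 tcp [ 0.5029 -0.4363  0.2929] f [-0.4  0.6  0.2] gap 0.035 shift [ 405.1 -315.4  132.3] turn [ 0.001   0.0011 -0.9251]
```

step_arm:
  moves:
    - [[20,-38,0],[0,0,0],60]
    - [[60,-110,0],[0,0,0],60]
    - [[75,-150,0],[0,0,-0.1],60]
    - [[110,-170,0],[0,0,-0.2],60]
    - [[140,-185,0],[0,0,-0.3],60]
    - [[160,-200,20],[0,0,-0.4],60]
    - [[200,-220,40],[0,0,-0.5],60]
    - [[240,-240,40],[0,0,-0.6],60]

```text
clock: 9.17
tcp_pos: [0.4043, -0.1318, 0.2524]
orientation: [-0.002, 0.67, 0.742, -0.001]
wrist_force: [0.1, 0.6, -0.3]
finger_gap: 0.0598
grip_force: 0.0
```

```bash
python3 -c "
from h import *
go((.4209,.0703,.16),114.3)"
```

```text
t 9.1667 tcp [ 0.4043 -0.1318  0.2524] f [ 0.1  0.6 -0.3] gap 0.0598 shift [199.2  37.5  92.8] turn [-0.0032 -0.0029 -0.3218]
```

step_arm:
  moves:
    - [[40,7,10],[0,0,-0.1],60]
    - [[80,15,30],[0,0,-0.2],50]
    - [[120,22,50],[0,0,-0.3],50]
    - [[160,30,70],[0,0,-0.325],45]
    - [[199,37,90],[0,0,-0.325],45]
    - [[199,37,90],[0,0,-0.325],45]
    - [[199,37,90],[0,0,-0.325],45]
    - [[199,37,90],[0,0,-0.325],45]

```text
clock: 9.83
tcp_pos: [0.4224, 0.0682, 0.1642]
orientation: [-0.001, 0.541, 0.841, -0.001]
wrist_force: [0.6, 0.4, 0.2]
finger_gap: 0.045
grip_force: 0.0
```

```bash
python3 -c "
from h import *
go((.4209,.0703,.038),114.3)"
```

```text
t 9.8333 tcp [0.4224 0.0682 0.1642] f [0.6 0.4 0.2] gap 0.045 shift [ 2.400e+00 -1.000e-01  1.262e+02] turn [-0.0032 -0.001   0.0023]
```

step_arm:
  moves:
    - [[1,0,20],[0,0,0],45]
    - [[1,0,45],[0,0,0],45]
    - [[1,0,60],[0,0,0],45]
    - [[1,0,60],[0,0,0],45]
    - [[1,0,60],[0,0,0],45]

```text
clock: 10.25
tcp_pos: [0.423, 0.0674, 0.1056]
orientation: [-0.001, 0.543, 0.84, -0.001]
wrist_force: [0.3, -0.5, 0.8]
finger_gap: 0.0449
grip_force: 0.0
```

```bash
python3 -c "
from h import *
go((.4209,.0703,.038),114.3)"
```

```text
t 10.25 tcp [0.423  0.0674 0.1056] f [ 0.3 -0.5  0.8] gap 0.0449 shift [ 3.5 -0.6 67.6] turn [-0.0016 -0.0004 -0.0021]
```

step_arm:
  moves:
    - [[3.5,-0.6,5],[0,0,0],45]
    - [[3.5,-0.6,25],[0,0,0],45]
    - [[3.5,-0.6,45],[0,0,0],45]
    - [[3.5,-0.6,60],[0,0,0],45]
    - [[3.5,-0.6,67],[0,0,0],45]
    - [[3.5,-0.6,67],[0,0,0],45]
    - [[3.5,-0.6,67],[0,0,0],45]

```text
clock: 10.83
tcp_pos: [0.4221, 0.0713, 0.0394]
orientation: [0.0, 0.543, 0.84, 0.0]
wrist_force: [0.2, -0.0, 0.7]
finger_gap: 0.0449
grip_force: 0.0
```

step_arm:
  grip_force: 70
  moves:
    - [[0,0,0],[0,0,0],25]
    - [[0,0,0],[0,0,0],14]
    - [[0,0,0],[0,0,0],10]
    - [[0,0,0],[0,0,0],5]
    - [[0,0,0],[0,0,0],0]
    - [[0,0,0],[0,0,0],0]
    - [[0,0,0],[0,0,0],0]

```text
clock: 11.42
tcp_pos: [0.4223, 0.0712, 0.0396]
orientation: [0.001, 0.543, 0.84, 0.0]
wrist_force: [-0.8, -0.6, 5.8]
finger_gap: 0.0068
grip_force: 68.3
```

step_arm:
  moves:
    - [[0,0,-5],[0,0,0],0]
    - [[0,0,-20],[0,0,0],0]
    - [[0,0,-50],[0,0,0],0]
    - [[0,0,-90],[0,0,0],0]
    - [[0,0,-130],[0,0,0],0]
    - [[0,0,-165],[0,0,0],0]
    - [[0,0,-180],[0,0,0],0]
    - [[0,0,-180],[0,0,0],0]

```text
clock: 12.08
tcp_pos: [0.4239, 0.0715, 0.2231]
orientation: [0.003, 0.542, 0.84, 0.002]
wrist_force: [0.7, 0.1, -2.0]
finger_gap: 0.0071
grip_force: 68.4
```

```bash
python3 - <<'E'
from h import *
np.set_printoptions(precision=3,suppress=True)
t,r,s=tool(); print(t,s['wrist_force'],s['ft_torque'],s['finger_gap'])
a=snap('side','s6.png'); b=snap('top','t6.png')
# ring centre of hung bracket in top view: bright steel near stand; and stand origin estimates
th=np.radians(-28.7);X=np.array([np.cos(th),np.sin(th)])
print('ring exp',np.array([.5025,-.4362])-X*.069,'from stand',np.array([.506,-.4367])-X*.071)
g=b[205:305,310:410].max(2); 
for row in range(25,95,3): print(row+205,''.join(' .:-=+*#%@'[min(9,int(v)//26)] for v in g[row,:90]))
E
```

```text
[0.424 0.072 0.223] [ 0.652  0.075 -1.974] [0.09  0.018 0.023] 0.0071144955034983595
ring exp [ 0.442 -0.403] from stand [ 0.444 -0.403]
230 ............:..........:...:+###*=-=*#%%%%%%%%%%%@@@%+=========================*%%%*:..:-=
233 .......................:..-*###*=+*##%%%%%%%%%%%%@@@%%%%%#*+====================+=:...:===
236 ....................:...:=#%###*+###%%%%%%%%####%%%%%%%%%%%%%%%#*+===============+#%%#*++=
239 .................:.....-**=:::=#%%%%%%%########%%%%#*#%%%#%%%%%%%%%%%#*+========+=---==*#%
242 .....................:=*+:::::+#%##%%@@@@@%%%%%%%%%%%@@@@@@@@@%#%%%%%%%%@@@@*+=======*#%*=
245 ....................-**=:::::-*#%%%%%@@@@@@@@@@%%%%%%%%%%%%@@@@@@%##%%%@@@@%%%%%%#*+====+*
248 .........:.........=*+::::.-*%%%%%%%%%%%%%%%@%%%%#+--+*#%%%%%%%%%%%%#*#%%%%%%%%%%%%%#=+##+
251 ..........::.....:+*=::::-*%%%%%%%%%%%%%#**********%@@@*::-=*%%%%%%%@@@##%%%%%%%%%#=+##+:.
254 ....::...:.::...=*+-:::.:*%%%%%%%%%@%#*###%%%%%%###****@@#-.:.:+%%%@@@@@%#%%%%%%%%**#+:...
257 :::::::::.....:++-::::.:*%%%%%%%%%@@*#%%@@@@@@@@%%%%#****@@+:::.:*%@@@%%%##%%%%%#*#*-.....
260 :::::::.:
[... 616 characters left out ...]
.-=*%%%%%%%%%%%###=...:.:.:::..::..
281 :::::...::=+*+=:::::---::-=-..-*%%%%@@%%%%%%%%%%@%%%@@%%%%%%%%%%%%%*#%*-...::.....:.:.:..:
284 .:....:...:..:.:=***=-:::::..:=+=-+%%%%%%@%%%%%%%%%%%%%%%%%%%%#**#%*-......:...:........:.
287 :...................:-+**+-::::::....:-*%%%%#*#%%%%#%%%#**#%%#*+-:.....:::..............:.
290 :.::.::...................:-=*+=-::--::..:==::----===---:::::-==:.........................
293 :.:::::.................:......::-+*+=-:::::::::::::---:-------:..........................
296 ........:..:::.::.....................:-+*++-::::::---:::::--::.:................:........
299 ......::::::::::::::..........:.............:-+*+=-::::::--:......:............:::::::....
```

```bash
python3 - <<'E'
from h import *
from scipy.optimize import least_squares
np.set_printoptions(precision=4,suppress=True)
e=[(257,23),(260,22.5),(263,22.5),(266,22.5),(269,23),(272,24.5),(275,26),(278,27.5),(281,31),(284,33.5),(287,38.5)]
f=[(287,64),(284,69),(281,72),(278,73.5),(275,75.5),(272,77)]
P=np.array([plane('top',(310+c,r),.119)[:2] for r,c in e]+[plane('top',(310+c,r),.130)[:2] for r,c in f])
q=least_squares(lambda v:np.hypot(P[:,0]-v[0],P[:,1]-v[1])-v[2],[.44,-.4,.057],loss='soft_l1',f_scale=.001).x;print('ring',q)
d=.0005
c=q[:2]
t,r,s=tool()
# dripper axis now: measured brim centre in top image at z ~ .082+.184
b=cv2.imread('pics/t6.png'); m=(b.max(2)<45).astype(np.uint8)
h=np.array([np.cos(np.radians(114.3)),np.sin(np.radians(114.3))])
print('exp axis',t[:2]-h*.077, 'rel', t[:2]-np.array([.4526,.0001]), t)
g=b[200:310,130:260].max(2)
for row in range(0,105,4): print(row+200,''.join(' .:-=+*#%@'[min(9,int(v)//18)] for v in g[row,:120]))
E
```

```text
ring [ 0.4428 -0.4034  0.0591]
exp axis [0.4532 0.0013] rel [-0.0311  0.0714] [0.4215 0.0715 0.2187]
200 ::::::::-:::::::::::::::::::.:::::::::::::::::::::::::::::::::-::::::::---:::.:.::::::-:::-::--::::::-::::-:::----::::::
204 -:--:::::--:----:::::::::::::::::::::::::::.::::::::-::::::::::--:::-:-------::--::-::::--::.:::...::.:::::::---=-::::::
208 ------------::--::::::-----:-:.:::::::::::::::::::::::::::---=--=========-============--:-::.:::::-:-::::::-:::---:.::::
212 --------=--:...:.::-::::---::::::::::::--:::::.:..:-====-:::.:..::...:.....:........::::::::------------:.:::.-=---:-:::
216 ---==----:......::-:-:-::::::::::::::::::::::.:====::...........:::...... .:.......:..::::::::::::::::----===-----------
220 --------:.....:::::---:::-::::---:---::::::::-==-:.....:.....:....:........... .......::::::::::::::.::::::-----::::----
224 -------......:----:::::::::::.:::------::..:.===--................:...: :.. .... ......:.:.:::::::::::-------:::::::::::
228 ==+*++-::.:..:.:....:..:.......:.::..........::==-:. ............................:.:..::::::::::::-=----::.:::::::::::::
[... 1675 characters left out ...]
*+++*********+++*********************++++*@@@@@@@@@@@@@@@@@@@@@@@@@@@@@@@@@
288 *#**########@@@@@@*=+++##%##%@@@@@@@@@@@@@#*********++*****+**++*+++****++*+++++++++***@@@@@@@@@@@@@@@@@@@@@@@@@@@@@@@@@
292 ####*###*#####*####****#*##%@@@@@@@@@@@@@@**+++*+******++++++**************************@@@@@@@@@@@@@@@@@@@@@@@@@@@@@@@@@
296 #####################*##*##################*###*+*#*+=+++*++*****#**++***+*****+*++++*****@@@@@@@@@@@@@@@@@@@@@@@@@@@@@@
300 #################*###############**############################*#*#**++*********++++******@@@@@@@@@@@@@@@@@@@@@@@@@@@@@@
304 ########*#################*#*##############################**************##*************++*@@@@@@@@@@@@@@@@@@@@@@@@@@@@@
```

```bash
python3 -c "
from h import *
go((.3405,-.3465,.22),151.3)"
```

```text
t 12.1833 tcp [0.4215 0.0715 0.2187] f [-0.3 -0.4 -1.8] gap 0.0069 shift [-347.6 -245.9   -1.4] turn [ 7.000e-04  5.000e-04 -6.458e-01]
```

step_arm:
  moves:
    - [[-16,-14,0],[0,0,0],0]
    - [[-50,-40,0],[0,0,-0.05],0]
    - [[-85,-65,0],[0,0,-0.12],0]
    - [[-118,-90,0],[0,0,-0.2],0]
    - [[-150,-112,0],[0,0,-0.28],0]
    - [[-183,-135,0],[0,0,-0.36],0]
    - [[-216,-158,0],[0,0,-0.44],0]
    - [[-248,-182,0],[0,0,-0.52],0]

```text
clock: 12.85
tcp_pos: [0.3557, -0.2303, 0.2164]
orientation: [-0.002, 0.307, 0.952, 0.001]
wrist_force: [0.8, 0.5, -1.3]
finger_gap: 0.007
grip_force: 68.6
```

```bash
python3 -c "
from h import *
go((.3405,-.3465,.215),151.3)"
```

```text
t 12.85 tcp [ 0.3557 -0.2303  0.2164] f [ 0.8  0.5 -1.3] gap 0.007 shift [ -55.4 -103.2    1.1] turn [ 0.0009 -0.0039 -0.1222]
```

step_arm:
  moves:
    - [[-16,-30,0],[0,0,-0.06],0]
    - [[-32,-60,0],[0,0,-0.12],0]
    - [[-46,-85,0],[0,0,-0.122],0]
    - [[-55,-103,0],[0,0,-0.122],0]
    - [[-55,-103,0],[0,0,-0.122],0]
    - [[-55,-103,0],[0,0,-0.122],0]
    - [[-55,-103,0],[0,0,-0.122],0]

```text
clock: 13.43
tcp_pos: [0.341, -0.3437, 0.2169]
orientation: [-0.002, 0.25, 0.968, 0.001]
wrist_force: [0.4, 1.6, -2.1]
finger_gap: 0.0071
grip_force: 68.5
```

```bash
python3 -c "
from h import *
go((.3756,-.3657,.20),151.3)"
```

```text
t 13.4333 tcp [ 0.341  -0.3437  0.2169] f [ 0.4  1.6 -2.1] gap 0.0071 shift [-41.   -2.6  16.7] turn [ 0.002  -0.0038 -0.004 ]
```

step_arm:
  moves:
    - [[-12,-1,0],[0,0,0],0]
    - [[-25,-2,5],[0,0,0],0]
    - [[-35,-2.6,10],[0,0,0],0]
    - [[-40,-2.6,16],[0,0,0],0]
    - [[-40,-2.6,20],[0,0,0],0]
    - [[-40,-2.6,20],[0,0,0],0]
    - [[-40,-2.6,20],[0,0,0],0]

```text
clock: 14.02
tcp_pos: [0.3751, -0.3657, 0.1982]
orientation: [-0.001, 0.249, 0.968, 0.001]
wrist_force: [-0.5, 0.3, -1.6]
finger_gap: 0.007
grip_force: 68.5
```

```bash
python3 - <<'E'
from h import *
go((.3756,-.3657,.16),151.3)
a=snap('side','s7.png')
A=cv2.resize(a[180:280,220:320],None,fx=6,fy=6,interpolation=cv2.INTER_CUBIC)
A=np.clip(A.astype(float)*1.8,0,255).astype(np.uint8)
cv2.imwrite('pics/c8.png',A[:,:,::-1])
E
```

```text
t 14.0167 tcp [ 0.3751 -0.3657  0.1982] f [-0.5  0.3 -1.6] gap 0.007 shift [-0.5  0.3 38.2] turn [ 0.0006 -0.0017 -0.0034]
```

View pics/c8.png

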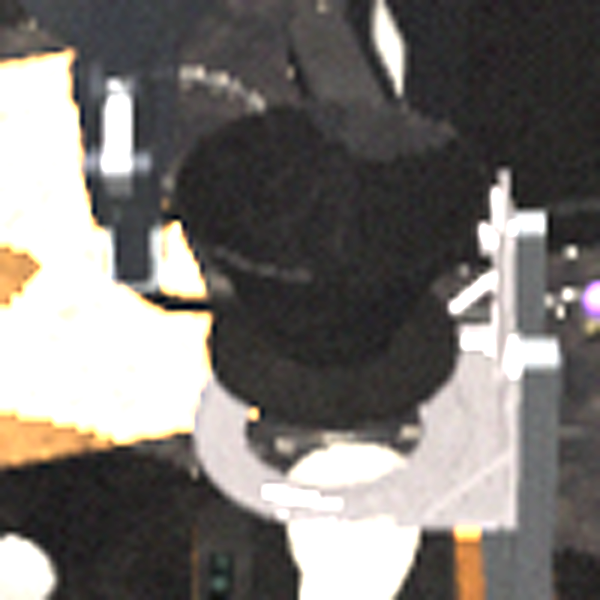

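The crop shows the dripper level above the ring. Its foot disc spans columns 208–460 with its bottom at about row 425, and both stud heads hold the plate at (488,238) and (515,358). I'll check the foot's alignment by projection.

```bash
python3 - <<'E'
from h import *
np.set_printoptions(precision=1,suppress=True)
t,r,s=tool(); a=np.linspace(0,2*np.pi,361)
def ext(c,rad):
    q=(proj('side',np.c_[c[0]+rad*np.cos(a),c[1]+rad*np.sin(a),0*a+c[2]])-[220,180]+.4)*6; return q.min(0),q.max(0)
off=r.apply([-.0769,-.0008,0]); z=t[2]-.0366
print('foot',ext([t[0]+off[0],t[1]+off[1],z],.05), t[:2]+off[:2], 'brim',ext([t[0]+off[0],t[1]+off[1],z+.079],.0605))
print('ring bottom',ext([.4428,-.4034,.118],.057))
o=np.array([.4428,-.4034,.16]);p=(proj('side',[o,o+[.001,0,0],o+[0,.001,0],o+[0,0,.001]]))*6;print(p[1:]-p[0])
# edges along rows through the foot disc in s7
im=cv2.imread('pics/s7.png').max(2).astype(int)
for y in (236,238,240,242,244): print(y,im[y,250:262],im[y,290:302])
print([ (x,im[244:256,x]) for x in (272,275,278)])
E
```

```text
foot (array([208.2, 271.1]), array([460.6, 428.7])) [ 0.4 -0.4] brim (array([173.5,  96.6]), array([491.4, 281. ]))
ring bottom (array([195.6, 343.2]), array([477. , 525.3]))
[[ 2.2 -0.8]
 [-1.2 -1.4]
 [-0.  -2. ]]
236 [254 255 254 254 100  30  27  28  30  29  29  27] [ 29  25  27  26  31  26  83 238 237 237 237 233]
238 [254 254 254 254 154  29  33  29  27  31  28  26] [ 30  27  29  30  31  31  61 129 130 130 146 235]
240 [255 255 254 253 227  31  30  29  31  33  30  29] [ 27  30  27  31  29  35 102 129 127 129 129 126]
242 [255 255 255 255 227 107  30  26  33  30  30  33] [ 31  26  32  29  34  78 127 126 130 129 129 127]
244 [255 255 255 202 127 127 104  50  28  30  35  34] [ 29  27  35  60 108 122 117 127 126 130 124 127]
[(272, array([ 35,  33,  32,  35,  31,  31,  30,  42,  70,  72,  57, 147])), (275, array([ 30,  31,  31,  32,  33,  30,  28,  37, 108, 113, 162, 198])), (278, array([ 29,  29,  28,  30,  28,  28,  27,  37,  93,  95, 159, 200]))]
```

step_arm:
  moves:
    - [[-0.5,0.3,8],[0,0,0],0]
    - [[-0.5,0.3,18],[0,0,0],0]
    - [[-0.5,0.3,26],[0,0,0],0]
    - [[-0.5,0.3,30],[0,0,0],0]
    - [[-0.5,0.3,33],[0,0,0],0]
    - [[-0.5,0.3,35],[0,0,0],0]
    - [[-0.5,0.3,35],[0,0,0],0]
    - [[-0.5,0.3,35],[0,0,0],0]

```text
clock: 14.73
tcp_pos: [0.3762, -0.3669, 0.1638]
orientation: [0.0, 0.25, 0.968, -0.0]
wrist_force: [0.3, -0.7, -1.6]
finger_gap: 0.0071
grip_force: 68.6
```

step_arm:
  moves:
    - [[0,0,1],[0,0,0],0]
    - [[0,0,2],[0,0,0],0]
    - [[0,0,2.5],[0,0,0],0]
    - [[0,0,3],[0,0,0],0]
    - [[0,0,3],[0,0,0],0]
    - [[0,0,3],[0,0,0],0]

```text
clock: 15.23
tcp_pos: [0.3762, -0.3668, 0.1608]
orientation: [0.0, 0.25, 0.968, -0.0]
wrist_force: [-0.1, 0.2, -1.0]
finger_gap: 0.0072
grip_force: 68.5
```

step_arm:
  moves:
    - [[0,0,0.6],[0,0,0],0]
    - [[0,0,1.2],[0,0,0],0]
    - [[0,0,1.5],[0,0,0],0]
    - [[0,0,1.5],[0,0,0],0]

```text
clock: 15.57
tcp_pos: [0.3761, -0.3668, 0.1593]
orientation: [0.0, 0.25, 0.968, -0.0]
wrist_force: [0.5, 0.3, 0.4]
finger_gap: 0.0071
grip_force: 68.7
```

step_arm:
  moves:
    - [[0,0,0.4],[0,0,0],0]
    - [[0,0,0.8],[0,0,0],0]
    - [[0,0,0.8],[0,0,0],0]

```text
clock: 15.82
tcp_pos: [0.3761, -0.3668, 0.1587]
orientation: [0.0, 0.25, 0.968, -0.0]
wrist_force: [-1.1, 0.6, 1.8]
finger_gap: 0.0071
grip_force: 69.0
```

```bash
python3 - <<'E'
from h import *
np.set_printoptions(precision=2,suppress=True)
t,r,s=tool(); print(t*1000,s['wrist_force'],s['ft_torque'])
E
```

```text
[ 376.12 -366.81  158.68] [-1.07  0.64  1.77] [ 0.06  0.21 -0.01]
```

step_arm:
  moves:
    - [[0,0,0],[0,0,0],10]
    - [[0,0,0],[0,0,0],16]
    - [[0,0,0],[0,0,0],24]
    - [[0,0,0],[0,0,0],34]
    - [[0,0,0],[0,0,0],40]
    - [[0,0,0],[0,0,0],40]

```text
clock: 16.32
tcp_pos: [0.3762, -0.3668, 0.1584]
orientation: [0.0, 0.25, 0.968, -0.0]
wrist_force: [0.7, 0.2, -0.2]
finger_gap: 0.0403
grip_force: 0.0
```

step_arm:
  moves:
    - [[0,0,-8],[0,0,0],40]
    - [[0,0,-20],[0,0,0],40]
    - [[1,0,-45],[0,0,0],40]
    - [[2,0,-80],[0,0,0],40]
    - [[2,0,-120],[0,0,0],40]
    - [[2,0,-140],[0,0,0],40]
    - [[2,0,-140],[0,0,0],40]

```text
clock: 16.9
tcp_pos: [0.3758, -0.3676, 0.3046]
orientation: [0.004, 0.25, 0.968, -0.003]
wrist_force: [0.0, -1.2, -0.1]
finger_gap: 0.0401
grip_force: 0.0
```

step_arm:
  moves:
    - [[-20,-40,0],[0,0,0],40]
    - [[20,80,0],[0,0,0],40]
    - [[20,160,0],[0,0,0],40]
    - [[20,160,0],[0,0,0],40]
    - [[20,160,0],[0,0,0],40]
    - [[20,160,0],[0,0,0],40]
    - [[20,160,0],[0,0,0],40]

```text
clock: 17.48
tcp_pos: [0.435, -0.2107, 0.2984]
orientation: [-0.0, 0.247, 0.969, 0.001]
wrist_force: [-0.3, 0.0, 0.7]
finger_gap: 0.0402
grip_force: 0.0
```

The arm is clear. I've used all 10 picture views, so I'll check the result from mask numbers.

```bash
python3 - <<'E'
from h import *
np.set_printoptions(precision=1,suppress=True)
a=snap('side','s8.png'); b=snap('top','t8.png'); g=a.max(2).astype(int)
A=np.linspace(0,2*np.pi,361); c=[.4428,-.4034]
for z,rad,n in((.123,.05,'foot'),(.202,.0605,'brim'),(.118,.057,'ring')):
    q=proj('side',np.c_[c[0]+rad*np.cos(A),c[1]+rad*np.sin(A),0*A+z]); print(n,q.min(0),q.max(0))
for y in range(190,272,3): print(y,''.join(' .:-=+*#%@'[min(9,v//26)] for v in g[y,235:320]))
gb=b.max(2)
s0=cv2.imread('pics/side0.png').max(2).astype(int)
q=proj('top',np.c_[c[0]+.0605*np.cos(A),c[1]+.0605*np.sin(A),0*A+.202]);print('brim top',q.min(0),q.max(0))
for y in range(205,305,4): print(y,''.join(' .:-=+*#%@'[min(9,int(v)//26)] for v in gb[y,310:410]))
E
```

```text
foot [255. 237.] [296.3 263.6]
brim [249.4 208.8] [301.3 240.1]
ring [252.2 236.8] [299.1 267.2]
190 @@@+:::::::.....:...............................:=**:..  . ...  .          .         
193 @@@@%..:=:=-::::::::-==::.........  .......:.... .:+....  ....  .               .    
196 @@@@@*-:.-.............:.:---.::..:: .....::::::..... ... . ..        .       .      
199 @@@@---:................:::-::-:::::-  ....:....::.::-: . .. .   .        .. .       
202 @@@@@--@+...................::-:--:::.. ...:::::......... ..  .        .        .   .
205 @@@@@@%-=+.....................:----.::::-::..:......... ..       .              .   
208 @@@@@@@@@@-=-:....................:::::... ............. ... .  . :%.                
211 @@@@@@@@@@@@=::-:-...........-:=::..........................     .+@*                
214 @@@@@@@@@@@@@+..:.:::::::....................................    :#@@  ..............
217 @@@@@@@@@@@@@@@.................................................:#%%@:******         
220 @@@@@@@@@@@@@@@@:..............................................:.*#++*::::::        .
223 @@@@@@@@@
[... 3478 characters left out ...]
#+-................................................:....:..:..:.......
281 ::::.....:=+++=::::-----:-=-.:=#@@%=..........................................:.:.:::...............
285 ....:............:=**+=-::::.:=+=:-*%#-.................. ...............:..::......................
289 :.......................::+*+=-::::... .:::+*+-----:........:.....:....::...........................
293 ...:::::........................:-=-...:.:::::::::::----:::----.....................................
297 ......:::...:::::..:..:.................:-++++-::::---:::::-:.................::::::.:..............
301 ......:.::.:.::::...:................:.........::-++++***+-..................:.:::::....:...........
```

```bash
python3 -c "
from h import *
print(env.hand_in())"
```

```text
the job is handed in; nothing more can be done
None
```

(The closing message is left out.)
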